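# Put the mending kit back in its tray

### The arm

A 7-joint arm with a two-finger parallel gripper is mounted at the origin on a cart in front of the work surface, level with it; the furniture and walls round the work are solid. World frame = base frame: x ahead of the robot, y to its left, z up, the work surface at z = 0. Lengths are in m, angles in rad, forces in N, time in s.
With the tool pointing down it reaches from about 0.425 to 0.925 m from the base axis. Payload 6.8 kg.
Tool frame: the origin (TCP) lies at the very end of the fingers, on their centre line; the grasp point (between the pads) lies 19 mm behind it; y points along the fingers, z is the direction in which the jaws open and shut, and the axes are right-handed (so a half turn about y gives the same grasp; the last joint's range is limited). The gripper opens to 88 mm and grips with 3 to 60 N. Pads are 20 mm wide; open, the fingers measure 115 mm over their backs; the gripper's body (75 mm by 178 mm) begins 61 mm behind the grasp point.
Start: joints at [-1.413, 0.477, 0.022, 1.555, -0.011, 1.109, -0.083], TCP at [0.177, 0.651, 0.223] pointing down, gripper open.
Joint ranges: [-2.96, 2.96], [-0.34, 2.1], [-1.41, 1.46], [0.24, 2.44], [-1.37, 4.51], [0.17, 1.92], [-2.96, 2.96]. Speed limits (rad/s): [2.39, 2.39, 3.14, 3.14, 3.14, 3.14, 3.14].

### API

Orientations are given as [roll, pitch, yaw] about the fixed x, y, z axes, in that order (R = Rz(yaw) Ry(pitch) Rx(roll)).
In Python, from rig import robot, eyes gives the robot as it stands. Calls block until the motion is done:
- robot.move_ptp(position, orientation): joint-space move of the TCP to a pose.
- robot.move_straight(position, orientation=None, velocity=0.15, force_limit=None): straight line of the TCP; orientation=None keeps the orientation; velocity is the mean speed in m/s. With force_limit (N) it stops when the force on the tool has changed by that much, and returns True; else False.
- robot.movej(angles): joint-space move.
- robot.set_gripper(opening, grasp_force=None): finger opening in m; grasp_force is the grip in N (None keeps the last); returns when the fingers have stopped.
- robot.pause(seconds).
- robot.ik(position, orientation): joint angles nearest the present ones, or None.
- robot.get_state(): the state.
- eyes.get_image(name): name is "side" or "top" or "wrist"; returns a dict with "pixels" (480x640x3 uint8, blue, green, red), "mtx" (3x3 intrinsics, pixels), "k1" (the pictures are not rectified: a ray, as slopes to the right and down, at radius r is drawn at 1 + k1 r^2 times it, then the intrinsics apply), "view" (4x4, takes a point from world to camera coordinates); the wrist camera has in their place "mount" (4x4, takes a point from camera to tool coordinates, whose origin is the TCP and whose axes are the tool frame's). Camera axes: x right, y up, looking along -z (the intrinsics and any distortion apply to the point x, -y, -z); pixel columns grow to the right and rows downward; lengths in m; the calibration is good to about 2 mm. A picture is of the moment at which its call begins: read the wrist's pose just before it. There is no depth.
A pose or a line that the arm cannot do raises robot.PlanningError and nothing moves.
- robot.sign_off(): hands the job in, once; it reports no verdict.
Trained networks look in a picture, given as the dict that the camera call returned (one of the last four; its "shot" number tells which), for a name from the list of things; names that differ only in an ending like _2 or _b are one class to them, and where a whole thing is asked for, a point or a joint stands for the part that bears it (a point fixed in the world has none). Each returns a list of dicts, best first, with "conf" (0 to 1); they miss things now and then, are a little off and sometimes report something else, mostly with a low value. They report only what shows in the picture. A call takes as long as a camera call. They do not tell look-alikes from the thing itself.
- eyes.find_in(picture, target): "point" ([column, row] in pixels, amid what is visible of it).
- eyes.landmark_of(picture, target): "point" ([column, row] in pixels: a listed point, or the origin of a listed thing).
The state is a dict: "time": time; "qpos": joint angles; "joint_velocities": joint speeds; "tau": joint torques, N m; "ee_pos": TCP position; "orientation": TCP orientation; "ft_force": force on the tool from outside, world axes, zero at the start; "torque": the same for the moment, N m; "width": finger opening in m.
Only numpy, scipy, OpenCV 4.12 (cv2) and the standard library are available. Lean on these libraries where they do the work, as an engineer would, in place of code of your own. Each camera call takes 0.05 s, during which the arm holds its last target. There are 200 camera calls.

### The job

Tidy the mending things into the shallow wooden tray: stand each of the three spools of thread upright in the dish of its own colour (red, blue, cream), and lay the purple lint brush, bristles down, in the grey felt bed along the bed's length. The bare wooden spool and the red battery do not belong there: leave them standing where they are.

Things in the scene. Friction and masses are not known exactly. Their poses are not given: they have to be found in the camera images.
- spool_red_mid (a point): loose wooden spool wound with red thread, with a round red label on its top, standing upright, 30 mm diameter over its two flanges, 42 mm tall; the point is its centre, 21 mm above its foot; z is its axis, yaw does not matter
- spool_blue_mid (a point): loose wooden spool wound with blue thread, with a round blue label on its top, standing upright, 30 mm diameter over its two flanges, 42 mm tall; the point is its centre, 21 mm above its foot; z is its axis, yaw does not matter
- spool_cream_mid (a point): loose wooden spool wound with cream-white thread, with a round cream-white label on its top, standing upright, 30 mm diameter over its two flanges, 42 mm tall; the point is its centre, 21 mm above its foot; z is its axis, yaw does not matter
- brush_mid (a point): loose small lint brush with an oval purple back, lying bristles down: 30 mm wide (its x), 85 mm long (its y), 23 mm high (z up); the point is its centre, 11.5 mm above its underside. The lying direction varies; the two ends are alike
- dish_red: fixed round red dish in the back row of the mending tray, outside 62 mm at the lip, 10 mm high, open at the top, inside about 54 mm across, inner floor 2 mm above its origin; the origin is the centre of its underside (4 mm above the table), z up. The three dishes stand in a row, 88 mm apart, in an order that changes
- dish_blue: fixed round blue dish in the back row of the mending tray, outside 62 mm at the lip, 10 mm high, open at the top, inside about 54 mm across, inner floor 2 mm above its origin; the origin is the centre of its underside (4 mm above the table), z up. The three dishes stand in a row, 88 mm apart, in an order that changes
- dish_cream: fixed round cream dish in the back row of the mending tray, outside 62 mm at the lip, 10 mm high, open at the top, inside about 54 mm across, inner floor 2 mm above its origin; the origin is the centre of its underside (4 mm above the table), z up. The three dishes stand in a row, 88 mm apart, in an order that changes
- brush_bed (a point): the brush bed in the front row of the mending tray (fixed shallow wooden tray, 176 x 284 mm): a grey felt rectangle walled in by low ribs, inside 61 mm (its x) by 120 mm (its y, the long direction, parallel to the row of dishes). The point is the centre of the bed's floor, 4 mm above the table; ribs and tray rim rise 6 mm above that floor. The row of dishes runs 89.5 mm behind it along +x; the open spaces to either side hold only shirt buttons
- bare_spool_mid (a point): look-alike to be left alone: loose bare wooden spool without any thread or label, a dark hole in its plain wooden top, standing, 30 mm diameter, 42 mm tall; the point is its centre, 21 mm up
- cell_mid (a point): look-alike to be left alone: loose small battery, red with a white foot, standing on end, 15 mm diameter, 50 mm tall, easily knocked over; the point is its centre, 25 mm up
Things that resemble listed ones, but are neither listed nor needed, are in the scene too. Of the things like the dish_cream, leave any that is green; of the rest the smaller one is meant. Of the things that look like the part that bears spool_blue_mid, the smaller one is meant.

How it is judged:
By the outcome, as a careful person would: the job done as asked, in the order asked, and still so for the second after the job is handed in, with the robot touching nothing.
It also fails if it takes over 96 s, if anything falls off the work surface, if the arm or the gripper's body presses on something with over 40 N, if the wrist force passes 120 N, or if a joint passes its speed limit or range.

## Working session

There is one attempt and no reset: what is moved stays moved. The work goes in short steps, each a Python script; the robot and the scene stay as the last script left them, time stands still between calls to the robot, and variables do not carry over. Pictures are saved under pics/ and viewed, about 12 in all and at most 16, crops included, and the job is handed in when it is done.

```bash
ls; mkdir -p pics; python3 - <<'E'
from rig import robot, eyes
import cv2
s=robot.get_state();print(s['time'],s['ee_pos'],s['orientation'],s['width'])
for n in('top','side'):
    p=eyes.get_image(n);cv2.imwrite(f'pics/{n}0.png',p['pixels']);print(n,p['mtx'].tolist() if hasattr(p['mtx'],'tolist') else p['mtx'],p['k1'],p['view'],p['shot'])
    for t in('spool_red_mid','spool_blue_mid','spool_cream_mid','brush_mid','dish_red','dish_blue','dish_cream','brush_bed','bare_spool_mid','cell_mid'):
        print(t,[(round(d['point'][0]),round(d['point'][1]),round(d['conf'],2)) for d in eyes.landmark_of(p,t)])
E
```

```text
pics
0.0 [0.17718056 0.65071981 0.22170266] [-1.57258228e+00 -1.41847852e-04 -2.65835757e-01] 0.08771238906373628
top [[461.6228375848777, 0.0, 314.30271041986686], [0.0, 461.6228375848777, 239.37025741051895], [0.0, 0.0, 1.0]] -0.04413413304451296 [[-0.02651237 -0.99958674 -0.01111091 -0.03451806]
 [ 0.99590765 -0.02737219  0.08613196 -0.53079425]
 [-0.08640049 -0.00878188  0.99622178 -1.13224856]
 [ 0.          0.          0.          1.        ]] 1
spool_red_mid [(410, 236, 0.54), (341, 218, 0.46)]
spool_blue_mid [(429, 200, 0.64), (453, 224, 0.61)]
spool_cream_mid [(385, 200, 0.64), (394, 279, 0.63)]
brush_mid [(343, 219, 0.7)]
dish_red [(206, 238, 0.66)]
dish_blue [(240, 237, 0.68)]
dish_cream [(274, 235, 0.96), (342, 272, 0.9), (224, 188, 0.7)]
brush_bed [(243, 273, 0.78)]
bare_spool_mid [(384, 200, 0.43)]
cell_mid [(452, 275, 0.64), (411, 236, 0.25)]
side [[494.6069602650279, 0.0, 319.2410262228138], [0.0, 494.6069602650279, 237.24564811013744], [0.0, 0.0, 1.0]] -0.09230166866616522 [[ 0.99938899  0.0348072   0.0031782  -0.55226918]
 [-0.02102203  0.5259519   0.85025447  0.02078145]
 [ 0.0279234  -0.84980177  0.52636226 -1.04460029]
 [ 0.          0.          0.          1.        ]] 2
spool_red_mid [(296, 314, 0.74), (330, 263, 0.23)]
spool_blue_mid [(358, 339, 0.96), (313, 359, 0.72), (320, 206, 0.56)]
spool_cream_mid [(247, 298, 0.88)]
brush_mid [(334, 265, 0.97)]
dish_red [(314, 186, 0.54)]
dish_blue [(318, 201, 0.82)]
dish_cream [(260, 266, 0.77), (369, 200, 0.73), (321, 219, 0.65)]
brush_bed [(279, 202, 0.96)]
bare_spool_mid [(356, 297, 0.94)]
cell_mid [(225, 358, 0.74), (358, 338, 0.71)]
```

```bash
python3 - <<'E'
import cv2
a=cv2.imread('pics/top0.png')[160:310,170:490];cv2.imwrite('pics/top0c.png',cv2.resize(a,None,fx=2.5,fy=2.5,interpolation=cv2.INTER_CUBIC))
a=cv2.imread('pics/side0.png')[160:400,190:460];cv2.imwrite('pics/side0c.png',cv2.resize(a,None,fx=2.5,fy=2.5,interpolation=cv2.INTER_CUBIC))
E
```

```text
(no output)
```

View pics/top0c.png

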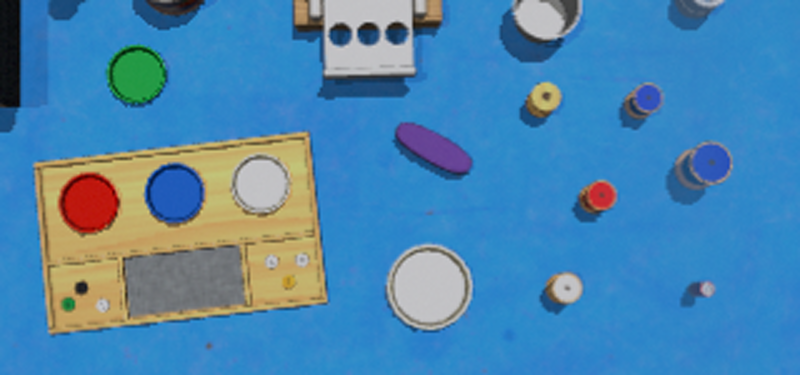

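View pics/side0c.png

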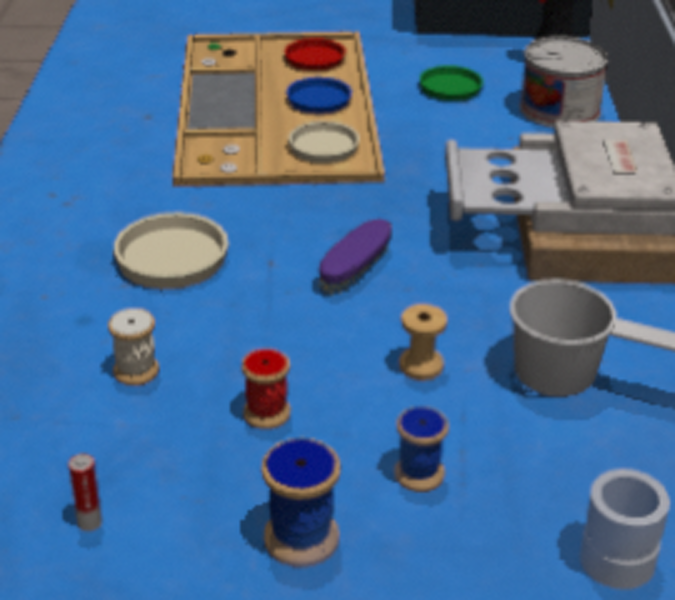

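View pics/top0.png

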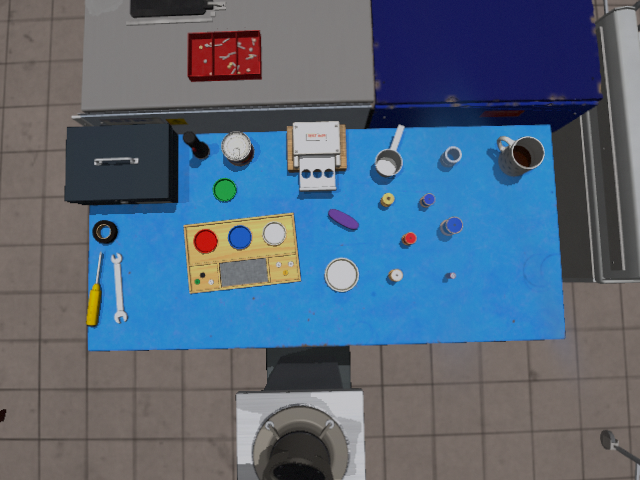

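```bash
cat > h.py <<'E'
from rig import robot, eyes
import numpy as np, cv2
from scipy.spatial.transform import Rotation as Rn
def camera(p, state=None):
    """returns R,t world->camera in OpenCV axes"""
    if 'view' in p: V=np.array(p['view'])
    else:
        T=np.eye(4);T[:3,:3]=Rn.from_euler('xyz',state['orientation']).as_matrix();T[:3,3]=state['ee_pos']
        V=np.linalg.inv(T@np.array(p['mount']))
    return np.diag([1,-1,-1.,1])@V
def ray(p,uv,state=None):
    K=np.array(p['mtx']); V=camera(p,state)
    u=(np.array(uv,float)-K[:2,2])/[K[0,0],K[1,1]]; s=u.copy()
    for _ in range(20): s=u/(1+p['k1']*(s@s))
    d=V[:3,:3].T@np.array([*s,1]); return -V[:3,:3].T@V[:3,3], d/np.linalg.norm(d)
def tri(rays):
    A=sum(np.eye(3)-np.outer(d,d) for c,d in rays); b=sum((np.eye(3)-np.outer(d,d))@c for c,d in rays)
    x=np.linalg.solve(A,b); return x,max(np.linalg.norm((np.eye(3)-np.outer(d,d))@(x-c)) for c,d in rays)
def at_z(r,z): c,d=r; return c+d*(z-c[2])/d[2]
def project(p,X,state=None):
    V=camera(p,state);q=V[:3,:3]@np.array(X)+V[:3,3];s=q[:2]/q[2];s=s*(1+p['k1']*(s@s));K=np.array(p['mtx'])
    return s*[K[0,0],K[1,1]]+K[:2,2]
E
python3 - <<'E'
from h import *
T,S=eyes.get_image('top'),eyes.get_image('side')
names=('spool_red_mid','spool_blue_mid','spool_cream_mid','brush_mid','dish_red','dish_blue','dish_cream','brush_bed','bare_spool_mid','cell_mid')
for n in names:
    a,b=[[d['point'] for d in eyes.landmark_of(p,n)] for p in(T,S)]
    for u in a:
        for v in b:
            x,e=tri([ray(T,u),ray(S,v)])
            if e<.012: print(n,np.round(u),np.round(v),x.round(3),round(e,4))
p=eyes.get_image('wrist');print(p['mount'],p['mtx'],p['k1'])
E
```

```text
spool_red_mid [410. 236.] [292. 313.] [ 0.526 -0.288  0.028] 0.0058
spool_red_mid [238. 237.] [330. 261.] [ 0.568  0.182 -0.196] 0.0073
spool_blue_mid [454. 225.] [313. 360.] [ 0.556 -0.396  0.036] 0.0014
spool_blue_mid [428. 199.] [358. 338.] [ 0.623 -0.337  0.025] 0.0016
spool_cream_mid [397. 278.] [248. 296.] [ 0.436 -0.25   0.027] 0.0084
brush_mid [342. 221.] [334. 262.] [ 0.58  -0.12   0.009] 0.0043
dish_red [204. 240.] [315. 182.] [0.535 0.232 0.007] 0.0015
dish_blue [242. 235.] [320. 203.] [ 0.548  0.136 -0.001] 0.001
dish_cream [225. 191.] [369. 197.] [ 0.665  0.181 -0.006] 0.0001
dish_cream [339. 275.] [259. 264.] [ 0.441 -0.108 -0.006] 0.0005
dish_cream [271. 234.] [319. 216.] [0.548 0.061 0.005] 0.0014
brush_bed [245. 272.] [276. 198.] [0.45  0.127 0.014] 0.0025
brush_bed [408. 237.] [276. 198.] [ 0.506 -0.249  0.209] 0.0078
bare_spool_mid [384. 200.] [360. 298.] [ 0.628 -0.229  0.012] 0.0018
cell_mid [452. 272.] [225. 356.] [ 0.436 -0.387  0.029] 0.0021
[[ 5.61326686e-05 -9.69693412e-01 -2.44324956e-01 -6.63212619e-02]
 [-1.73736465e-03  2.44324493e-01 -9.69691974e-01 -1.60904702e-01]
 [ 9.99998489e-01  4.78912939e-04 -1.67099647e-03 -3.04629426e-04]
 [ 0.00000000e+00  0.00000000e+00  0.00000000e+00  1.00000000e+00]] [[410.02707411   0.         322.46341692]
 [  0.         410.02707411 243.05624032]
 [  0.           0.           1.        ]] -0.09608299199109133
```

```bash
python3 - <<'E'
from h import *
import pickle
names=('spool_red_mid','spool_blue_mid','spool_cream_mid','brush_mid','dish_red','dish_blue','dish_cream','brush_bed','bare_spool_mid','cell_mid')
shots=[]
for i,xy in enumerate([(.46,.15),(.50,.08),(.50,-.22),(.47,-.29)]):
    robot.move_ptp([*xy,.28],[-np.pi/2,0,0]); 
    s=robot.get_state(); p=eyes.get_image('wrist'); cv2.imwrite(f'pics/w{i}.png',p['pixels'])
    det={n:[(d['point'],d['conf']) for d in eyes.landmark_of(p,n)] for n in names}
    shots.append((p,s,det))
pickle.dump(shots,open('shots.pkl','wb'))
for i,j in((0,1),(2,3)):
  for n in names:
    for u,c in shots[i][2][n]:
      for v,c2 in shots[j][2][n]:
        x,e=tri([ray(*[shots[i][0],u,shots[i][1]]),ray(shots[j][0],v,shots[j][1])])
        if e<.006 and -.03<x[2]<.08: print(i,n,np.round(u),np.round(v),round(c,2),round(c2,2),x.round(3),round(e,4))
print(robot.get_state()['time'])
a=np.hstack([shots[1][0]['pixels'],shots[2][0]['pixels']]);cv2.imwrite('pics/w12.png',cv2.resize(a,(800,300),interpolation=cv2.INTER_AREA))
E
```

```text
0 brush_mid [ 88. 305.] [143. 274.] 0.58 0.68 [ 0.578 -0.123  0.01 ] 0.0
0 dish_blue [314. 274.] [380. 238.] 0.62 0.87 [0.537 0.142 0.011] 0.0001
0 dish_cream [236. 282.] [297. 248.] 0.83 0.97 [ 0.555  0.05  -0.013] 0.0008
0 dish_cream [ 80. 186.] [139. 149.] 0.69 0.93 [ 0.44  -0.118 -0.   ] 0.0005
0 brush_bed [308. 196.] [372. 158.] 0.78 0.79 [ 0.454  0.135 -0.02 ] 0.0005
2 spool_red_mid [260. 227.] [329. 257.] 0.93 0.59 [ 0.524 -0.284  0.019] 0.0007
2 spool_blue_mid [216. 311.] [284. 339.] 0.93 0.74 [ 0.615 -0.333  0.03 ] 0.0006
2 spool_blue_mid [159. 257.] [232. 288.] 0.81 0.62 [ 0.55  -0.385  0.045] 0.0007
2 spool_cream_mid [292. 144.] [364. 175.] 0.62 0.84 [ 0.438 -0.249  0.017] 0.0003
2 brush_mid [407. 276.] [470. 298.] 0.77 0.95 [ 0.58  -0.122  0.007] 0.0019
2 dish_cream [558. 249.] [612. 269.] 0.91 0.96 [ 0.552  0.059 -0.007] 0.002
2 dish_cream [420. 146.] [480. 174.] 0.71 0.76 [ 0.44  -0.11  -0.026] 0.0006
2 bare_spool_mid [310. 317.] [373. 346.] 0.89 0.91 [ 0.628 -0.233  0.018] 0.0025
2 cell_mid [157. 135.] [230. 165.] 0.95 0.67 [ 0.427 -0.385  0.021] 0.0004
8.4917
```

View pics/w12.png

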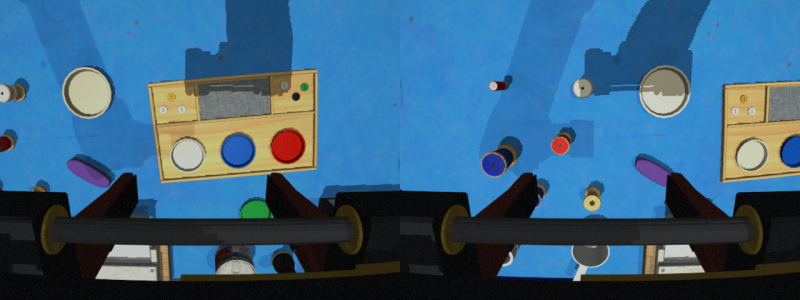

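View pics/w2.png

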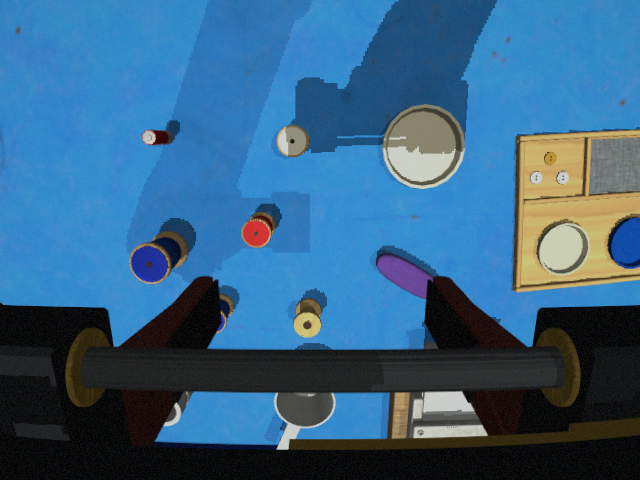

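```bash
python3 - <<'E'
from h import *
import pickle
sh=pickle.load(open('shots.pkl','rb'))
def blob(i,near,kind,r):
    p=sh[i][0]['pixels']; h,s,v=[c.astype(int) for c in cv2.split(cv2.cvtColor(p,cv2.COLOR_BGR2HSV))]
    m={'red':((h<8)|(h>172))&(s>150)&(v>60),'blue':(h>108)&(h<128)&(s>170)&(v>60),'white':(s<90)&(v>70),'purple':(h>126)&(h<155)&(s>80)&(v>40),'grey':(s<60)&(v>40)}[kind]
    yy,xx=np.mgrid[:480,:640]; m=(m&(np.hypot(xx-near[0],yy-near[1])<r)).astype(np.uint8)
    m=cv2.morphologyEx(m,cv2.MORPH_OPEN,np.ones((2,2),np.uint8))
    c=max(cv2.findContours(m,cv2.RETR_EXTERNAL,cv2.CHAIN_APPROX_NONE)[0],key=cv2.contourArea)
    return c
def two(name,kind,i,u,j,v,r,z):
    ci,cj=blob(i,u,kind,r),blob(j,v,kind,r)
    f=lambda c:cv2.fitEllipse(cv2.convexHull(c))
    ei,ej=f(ci),f(cj)
    ri,rj=ray(sh[i][0],ei[0],sh[i][1]),ray(sh[j][0],ej[0],sh[j][1])
    x,e=tri([ri,rj])
    print(name,x.round(4),round(e,4),'atz',z,at_z(ri,z)[:2].round(4),at_z(rj,z)[:2].round(4),np.round(ei[1]),np.round(ej[1]))
    return ci,cj
two('red','red',2,(257,233),3,(326,262),22,.042)
two('blue','blue',2,(216,318),3,(280,344),22,.042)
two('cream','white',2,(292,141),3,(364,172),24,.042)
two('dred','red',0,(398,260),1,(461,232),45,.014)
two('dblue','blue',0,(314,274),1,(380,240),40,.014)
two('dcream','white',0,(236,282),1,(301,248),40,.014)
two('bed','grey',0,(308,196),1,(374,160),80,.004)
for i,u in((1,(145,275)),(2,(410,274)),(3,(471,298))):
    c=blob(i,u,'purple',60)
    q=np.array([at_z(ray(sh[i][0],a[0],sh[i][1]),.018)[:2]*1000 for a in c]).astype(np.float32)
    print('brush',i,cv2.minAreaRect(q))
E
```

```text
red [ 0.525  -0.2835  0.0447] 0.0001 atz 0.042 [ 0.5255 -0.2839] [ 0.5259 -0.2835] [25. 26.] [24. 26.]
blue [ 0.6476 -0.3392 -0.0086] 0.0002 atz 0.042 [ 0.6234 -0.3255] [ 0.6203 -0.3339] [ 5. 14.] [19. 22.]
cream [ 0.4356 -0.246   0.0494] 0.0001 atz 0.042 [ 0.4355 -0.2465] [ 0.4363 -0.2452] [28. 29.] [29. 29.]
dred [0.5336 0.2297 0.0144] 0.0 atz 0.014 [0.5338 0.2297] [0.5337 0.2298] [52. 55.] [53. 56.]
dblue [0.51   0.1356 0.1556] 0.0056 atz 0.014 [0.5594 0.1254] [0.5559 0.1672] [4. 5.] [3. 4.]
dcream [0.5499 0.0554 0.0115] 0.0 atz 0.014 [0.5489 0.0559] [0.5492 0.0555] [52. 55.] [55. 57.]
bed [0.4527 0.1349 0.0123] 0.0007 atz 0.004 [0.4532 0.1343] [0.4537 0.1364] [ 69. 152.] [ 76. 140.]
brush 1 ((579.5771484375, -119.99349212646484), (83.09790802001953, 30.69339370727539), 58.22478103637695)
brush 2 ((576.8279418945312, -126.91773986816406), (72.15081024169922, 28.695714950561523), 59.70753479003906)
brush 3 ((576.9827880859375, -113.65512084960938), (77.33307647705078, 17.139928817749023), 52.23460006713867)
```

View pics/w3.png

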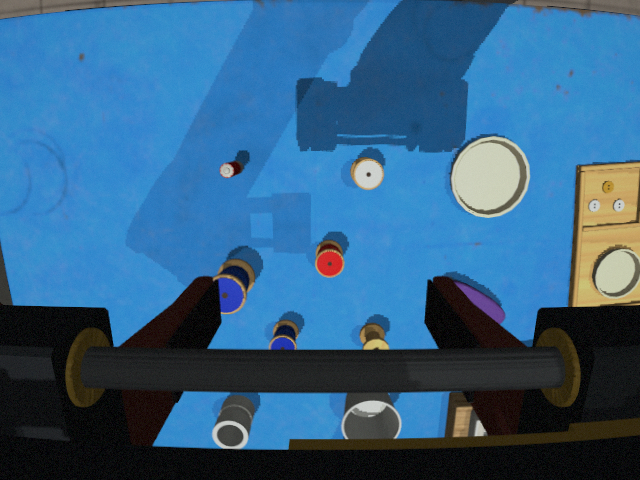

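```bash
cat >> h.py <<'E'
DOWN=lambda yaw:[-np.pi/2,0,yaw]
def pick(x,y,yaw,zt,opening=.06,hi=.13,force=15):
    robot.set_gripper(opening)
    robot.move_ptp([x,y,hi],DOWN(yaw)); f=robot.move_straight([x,y,zt],velocity=.12,force_limit=8)
    robot.set_gripper(0,force); s=robot.get_state(); print('grip',f,s['width'],s['ee_pos'].round(4),s['time'])
    robot.move_straight([x,y,hi],velocity=.2); s=robot.get_state(); print('lifted',s['width'],s['ft_force'])
def place(x,y,yaw,zt,opening=.055,hi=.13):
    robot.move_ptp([x,y,hi],DOWN(yaw)); f=robot.move_straight([x,y,zt],velocity=.08,force_limit=4)
    s=robot.get_state(); robot.set_gripper(opening)
    robot.move_straight([x,y,hi],velocity=.2); print('placed',f,s['ee_pos'].round(4),robot.get_state()['time'])
E
python3 - <<'E'
from h import *
pick(.5256,-.2837,0,.014)
s=robot.get_state();p=eyes.get_image('wrist');cv2.imwrite('pics/w4.png',p['pixels'])
E
```

```text
grip False 0.029971846680974114 [ 0.5257 -0.2837  0.0142] 11.4917
lifted 0.029621802462877666 [-0.14291448 -0.38707311  0.12884765]
```

View pics/w4.png

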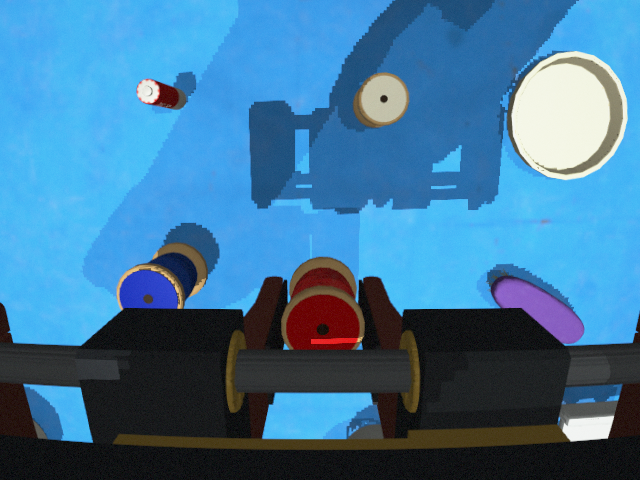

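```bash
python3 - <<'E'
from h import *
import pickle
place(.5337,.2297,0,.020)
sh=[]
for xy in((.57,-.31),(.56,-.36)):
    robot.move_ptp([*xy,.2],DOWN(0)); s=robot.get_state();p=eyes.get_image('wrist')
    h,sa,v=[c.astype(int) for c in cv2.split(cv2.cvtColor(p['pixels'],cv2.COLOR_BGR2HSV))]
    g=project(p,[.621,-.335,.042],s);yy,xx=np.mgrid[:480,:640]
    m=((h>112)&(h<128)&(sa>180)&(v>130)&(np.hypot(xx-g[0],yy-g[1])<35)).astype(np.uint8)
    c=max(cv2.findContours(m,cv2.RETR_EXTERNAL,cv2.CHAIN_APPROX_NONE)[0],key=cv2.contourArea)
    e=cv2.fitEllipse(cv2.convexHull(c)); r=ray(p,e[0],s); sh.append(r); print(np.round(g),np.round(e[0]),np.round(e[1]),at_z(r,.042).round(4),[np.round(d['point']) for d in eyes.landmark_of(p,'spool_blue_mid')])
    q=p['pixels'].copy();cv2.drawContours(q,[c],-1,(0,255,255),1);last=q
cv2.imwrite('pics/w5.png',last);print(tri(sh),robot.get_state()['time'])
E
```

```text
placed True [0.5335 0.2296 0.0202] 16.775
[290. 286.] [289. 285.] [28. 30.] [ 0.6202 -0.3355  0.042 ] [array([220., 201.]), array([288., 277.])]
[354. 299.] [354. 298.] [27. 30.] [ 0.6204 -0.3356  0.042 ] [array([288., 217.]), array([350., 289.])]
(array([ 0.62047464, -0.33553781,  0.04149761]), np.float64(8.304794475493129e-05)) 19.2583
```

View pics/w5.png

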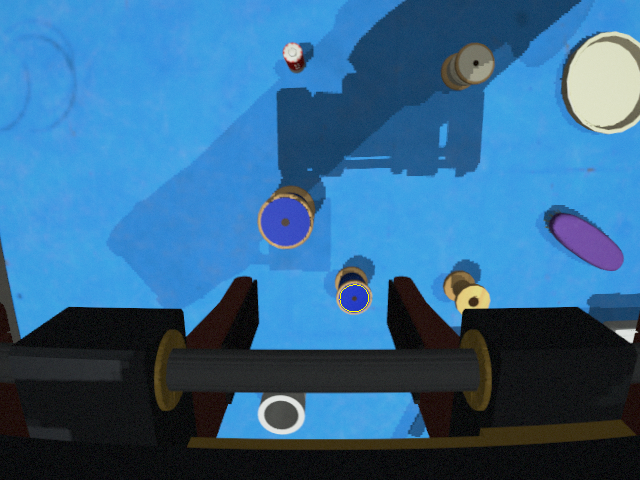

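```bash
python3 - <<'E'
from h import *
pick(.6204,-.3355,0,.014)
place(.5414,.1427,0,.020)
pick(.4358,-.2460,0,.014)
place(.549,.0557,0,.020)
sh=[]
import pickle
for xy in((.55,-.10),(.53,-.14)):
    robot.move_ptp([*xy,.2],DOWN(0)); s=robot.get_state();p=eyes.get_image('wrist'); sh.append((p,s))
    h,sa,v=[c.astype(int) for c in cv2.split(cv2.cvtColor(p['pixels'],cv2.COLOR_BGR2HSV))]
    m=((h>126)&(h<158)&(sa>70)&(v>40)).astype(np.uint8)
    c=max(cv2.findContours(m,cv2.RETR_EXTERNAL,cv2.CHAIN_APPROX_NONE)[0],key=cv2.contourArea)
    q=np.array([at_z(ray(p,a[0],s),.018)[:2]*1000 for a in c]).astype(np.float32); print(cv2.minAreaRect(q))
    M=cv2.moments(c); sh[-1]=ray(p,(M['m10']/M['m00'],M['m01']/M['m00']),s)
    print([np.round(at_z(ray(p,d['point'],s),.0115),4) for d in eyes.landmark_of(p,'brush_mid')])
    qq=p['pixels'].copy();cv2.drawContours(qq,[c],-1,(0,255,255),1)
cv2.imwrite('pics/w6.png',qq);print(tri(sh),robot.get_state()['time'])
for y in(58.2,-121.8):
    print(y,robot.ik([.579,-.12,.02],DOWN(np.radians(y))));print(robot.ik([.4522,.1349,.02],DOWN(np.radians(y+36.8))))
E
```

```text
grip False 0.029913504887021186 [ 0.6205 -0.3355  0.0142] 21.7417
lifted 0.02997805090670215 [ 0.73713933  0.52882964 -1.0216578 ]
placed True [0.5413 0.1425 0.0201] 26.9
grip False 0.030142011702296113 [ 0.4359 -0.246   0.0142] 30.4083
lifted 0.029839099972853597 [-0.26461855  0.59788557 -0.44622741]
placed True [0.5488 0.0556 0.0202] 35.0167
((578.9285888671875, -121.77909088134766), (82.97944641113281, 29.426008224487305), 58.8687858581543)
[array([ 0.5794, -0.1262,  0.0115])]
((579.120849609375, -121.92765045166016), (83.26679992675781, 29.466468811035156), 58.71913146972656)
[array([ 0.5794, -0.1225,  0.0115]), array([0.5476, 0.1568, 0.0115])]
(array([ 0.57880645, -0.1225187 ,  0.01696494]), np.float64(0.00011335058757767901)) 36.2333
58.2 [-0.07234834  0.6114783   0.22693797  1.91402993 -0.21810358  0.63968064
  2.87706838]
[-0.45502644  0.46558459  0.03966878  2.18294119 -0.03758148  0.49367721
  2.84238045]
-121.8 [-0.66589279  1.06230717  1.20922624  1.9504888  -1.17888362  1.08441711
  0.5362369 ]
[-1.22528872  0.83201989  1.11056865  2.22699159 -1.1047169   0.83523857
  0.72566878]
```

View pics/w6.png

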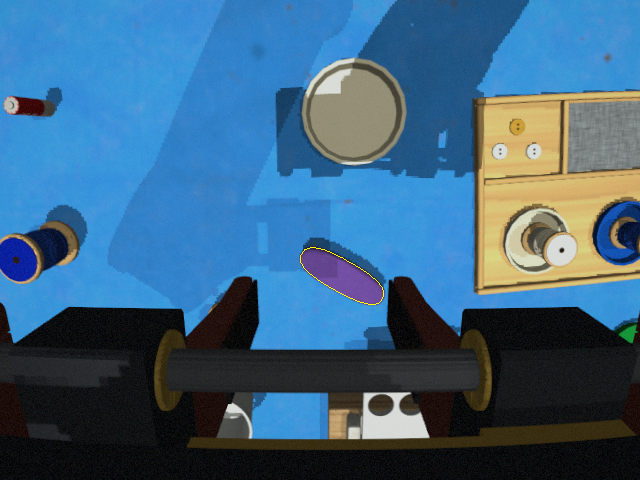

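```bash
python3 - <<'E'
from h import *
import glob
T=eyes.get_image('top');S=eyes.get_image('side')
print('plate corner',tri([ray(T,(335.6,190)),ray(S,(374,246))]))
x,y,yaw=.579,-.1222,np.radians(58.8)
robot.set_gripper(.06); robot.move_ptp([x,y,.13],DOWN(yaw)); print(robot.get_state()['qpos'].round(2),robot.get_state()['time'])
E
```

```text
plate corner (array([ 0.65424602, -0.10527263,  0.03708056]), np.float64(0.003670958463155515))
[-0.23  0.47  0.44  1.87 -0.26  0.86  2.93] 37.4083
```

```bash
python3 - <<'E'
from h import *
pick(.579,-.1222,np.radians(58.8),.008,force=20)
robot.move_ptp([.4522,.1349,.13],DOWN(np.radians(95)))
print(robot.get_state()['ft_force'],robot.get_state()['qpos'].round(2))
T=eyes.get_image('side')['pixels'][150:310,190:350];cv2.imwrite('pics/s7.png',cv2.resize(T,None,fx=3.5,fy=3.5,interpolation=cv2.INTER_CUBIC))
E
```

```text
grip False 0.028700391388561543 [ 0.5791 -0.1221  0.0082] 39.6417
lifted 0.02820937035958788 [-0.16172091  0.29778383 -0.81477482]
[ 1.0213959  -0.33480525 -0.4269181 ] [-0.51  0.27  0.11  2.12 -0.04  0.75  2.85]
```

View pics/s7.png

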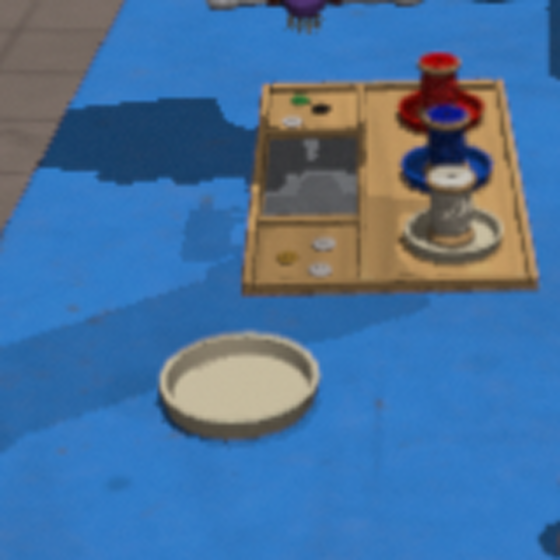

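```bash
python3 - <<'E'
from h import *
place(.4522,.1349,np.radians(95),.012,opening=.05)
robot.move_ptp([.47,-.05,.30],DOWN(0))
a=robot.get_state();p=eyes.get_image('wrist')
q=p['pixels'][60:330,280:640];cv2.imwrite('pics/w8.png',cv2.resize(q,None,fx=2,fy=2))
h,sa,v=[c.astype(int) for c in cv2.split(cv2.cvtColor(p['pixels'],cv2.COLOR_BGR2HSV))]
m=((h>126)&(h<158)&(sa>70)&(v>40)).astype(np.uint8)
c=max(cv2.findContours(m,cv2.RETR_EXTERNAL,cv2.CHAIN_APPROX_NONE)[0],key=cv2.contourArea)
print(cv2.minAreaRect(np.array([at_z(ray(p,k[0],a),.022)[:2]*1000 for k in c]).astype(np.float32)),a['time'])
T=eyes.get_image('top')['pixels'][170:310,170:480];S=eyes.get_image('side')['pixels'][150:390,190:450]
cv2.imwrite('pics/s8.png',np.hstack([cv2.resize(S,(540,498),interpolation=cv2.INTER_CUBIC)]))
E
```

```text
placed True [0.452  0.1348 0.0121] 44.55
((452.0005798339844, 134.45285034179688), (29.867816925048828, 85.22853088378906), 6.4518351554870605) 45.7083
```

View pics/w8.png

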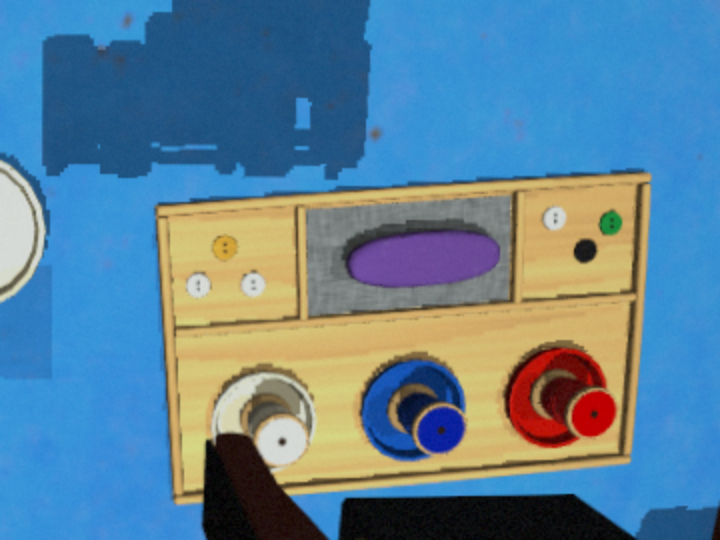

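View pics/s8.png

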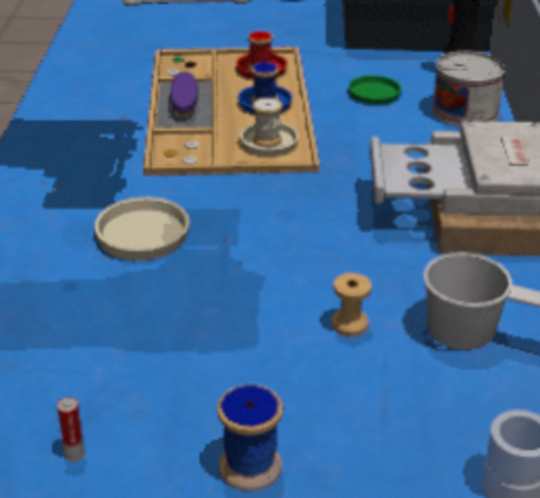

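All three spools stand in their own dishes, the brush lies in the bed within about 1.5° of its length, and the look-alikes haven't moved.

```bash
python3 -c "
from rig import robot
robot.sign_off()"
```

```text
the job is handed in; nothing more can be done
```

The job is done and handed in; the last clock reading, just before hand-in, was 45.7 s against the 96 s limit. I stood the red, then blue (the smaller one), then cream spool in its own dish. Then I laid the lint brush bristles down in the felt bed.

**Last checks:**
- **Spools:** the wrist and side pictures show all three upright in the dishes of their own colour.
- **Brush:** it measures (0.452, 0.134), within about 1 mm of the bed centre, and about 1.5° off the bed's length.
- **Left alone:** the bare spool, the battery, the big blue spool, the large cream dish and the green dish look untouched in the last side picture.

**Checks that disagreed:**
- **Cream spool height:** its top measured 49 mm from two wrist views, against 42 mm in the text. I went by the text, and the grasp closed on 30 mm as it should.
- **Blue dish:** colour segmentation failed on it, so I took its position as midway between the red and cream dishes. That agreed with the trained networks to within about 5 mm.

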